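Pin a file cover in the gluing press and hold the pad down

ROBOT

A 6-joint arm with a two-finger parallel gripper is mounted at the origin on the work surface. World frame = base frame: x ahead of the robot, y to its left, z up, the work surface at z = 0. Lengths are in m, angles in degrees, forces in N, time in s.
With the tool pointing down it reaches from about 0.3 to 0.875 m from the base axis. Payload 6.4 kg.
Tool frame: the origin (TCP) lies midway between the tips of the shut fingers; the grasp point (between the pads) lies arm.grasp_offset behind it (arm.grasp_offset is the distance from the TCP to the grasp point, in m); z points along the fingers, y is the line along which they close (so a half turn about z gives the same grasp; the last joint's range is limited). The gripper opens to 88 mm and grips with 3 to 60 N. Pads are 18 mm wide; open, the fingers measure 123 mm over their backs; the gripper's body (75 mm by 187 mm) begins 45 mm behind the grasp point.
Start: joints at [-78.856, 10.359, 92.074, -0, 77.567, -11.82], TCP at [0.224, -0.529, 0.239] pointing down, gripper open.
Joint ranges: [-171.53, 171.53], [-51.25, 118.39], [17.06, 147.69], [-65.23, 245.23], [0, 150.52], [-178.68, 178.68]. Speed limits (degrees/s): [147.25, 147.25, 172.46, 180, 180, 180].

INTERFACE

Orientations are given as a 3x3 rotation matrix whose columns are the frame's x, y, z axes.
In Python, from bench import arm, optics, sensors, order gives the robot as it stands (arm), with the cameras (optics), the readings (sensors) and the job (order).
- The arm moves only by the tool shift_gripper, called after ">>>" by a JSON object that holds its "op" and its "data", one argument or row to a line. Schema: {"type":"object","properties":{"motion":{"type":"object","properties":{"deltas":{"type":"array","items":{"type":"array","items":{"type":"number"},"minItems":6,"maxItems":6},"minItems":1,"maxItems":20}},"additionalProperties":false,"required":["deltas"]},"finger_gap":{"type":"number"},"clamp_n":{"type":"number"},"only":{"type":"string"},"quiet":{"type":"boolean"},"lines":{"type":"string"}},"required":["motion"],"additionalProperties":false}. motion is an object whose key "deltas" holds a list of rows, 1 to 20 of them, each of 6 numbers: dx, dy, dz in shares of the most that a row can go, 1 being 50 mm, then a rotation vector rx, ry, rz in parts of the range, where 1.0 means 120 degrees; each row shifts and turns the commanded pose from where the row before left it, along the tool's axes as they then stand; what a row does not reach is not made up. A row lasts 1/10 s, in which the tool goes at most 0.05 m and 8.59 degrees, less where a joint would pass 70% of its speed; a pose out of reach is approached as far as the arm can. finger_gap is the finger opening in m, set as the call begins (left out keeps the last). The fingers move at their own pace and stop on an object; clamp_n is the grip in N (left out, the last holds). Time passes only in rows, so rows that do not move let the fingers close. The tool returns the time, the measured TCP pose, the force, the opening and the grip force at its end. only (a regular expression) keeps the lines of the reply that match it, lines (a string "A,B") keeps lines A to B, and quiet returns only ok. Input that does not fit is refused with a message, and nothing moves.
- sensors.read_state(): the state, without advancing time (a new reading comes with each control period).
- optics.camera(name): name is "scene" or "top" or "wrist"; returns a dict with "img" (480x640x3 uint8, red, green, blue), "camera_matrix" (3x3 intrinsics, pixels), "dist" ([k1, k2, p1, p2, k3] as OpenCV has them; the pictures are not rectified), "R" (3x3) and "t" (3): a world point X has camera coordinates R X + t. Camera axes: x right, y down, z forward; pixel columns grow to the right and rows downward; lengths in m; the calibration is good to about 2 mm. A picture is of the moment at which its call begins. There is no depth.
- order.close_job(): hands the job in; it is judged then, once.
The state is a dict: "t": time; "q": joint angles; "joint_velocities": joint speeds; "tau": joint torques, N m; "eef_pos": TCP position; "orientation": TCP orientation; "wrist_force": force on the tool from outside, world axes, zero at the start; "wrist_torque": the same for the moment, N m; "opening": finger opening in m; "grip_force": force on a finger pad.
Only numpy, scipy, OpenCV 4.12 (cv2) and the standard library are available. Lean on these libraries where they do the work, as an engineer would, in place of code of your own. Each camera call takes 0.05 s, during which the arm holds its last target. There are 200 camera calls.

TASK

On the repair bench, lift the slimmer of the two steel locating pins out of the wooden stand, push it fully home through the hole in the brown file cover into the hole of the gluing press below, and let go of it. Then press the black knob of the press straight down by about 28 mm, so that its sprung pad bears on the cover with about 8 N, and keep it there: the program finishes while still holding the knob down. Leave the thicker pin and everything else on the bench where they are.

Things in the scene. Friction and masses are not known exactly. Their poses are not given: they have to be found in the camera images.
- press: Gluing press, fixed at a varying place and yaw. Grey base 170 (x) x 310 (y) x 34 mm; origin under its centre, z up. Steel fences, tops 42 mm above the bench, surround the cover. Plunger at x 0, y +75 mm, in a grey arm (45 mm wide, top 125 mm high) from a column at x +102 mm; only the plunger is higher. Locating hole at x 0, y -75 mm.
- press_hole0 (a point): Centre of the mouth of the locating hole in the base's top face, 34 mm above the bench, under the cover; z up. The hole is 14 mm wide and goes right through the base (34 mm deep).
- cover: Loose stiff brown file cover, 144 x 286 x 6 mm, 220 g, lying flat in the press on the base between the fences; origin at the centre of its underside. Its top is 40 mm above the bench.
- cover_hole0 (a point): Centre of the mouth of the 14 mm through hole in the cover's top face (40 mm above the bench), above the base's hole to within about 3 mm; the cover slides a little to let the pin in.
- plunger (a joint): Plunger travel, m downwards: 0 up (spring returns it), 0.034 lower stop. The pad meets the cover at 0.020; then a buffer spring of 0.9 N/mm loads the pad: 4 N at 0.024, 8 N at 0.028, 12 N at 0.0325. Push needed at the knob: 4.5 N at first, 7.5 N just before the pad meets the cover, 16 N at 0.028, 22 N at the stop.
- knob_top (a point): Centre of the flat top of the black knob (40 mm across, 25 mm high) on the plunger, moving with it; 193 mm above the bench when up, 165 mm at 28 mm travel. Push here from above.
- pad: Black rubber disc below the plunger, 44 mm across, 10 mm thick; origin at the centre of its underside, 60 mm above the bench when up, 40 mm on the cover. It gives upwards into the plunger on the buffer spring.
- stand: Fixed wooden stand, 75 (x) x 170 (y) x 40 mm high, at a varying place and yaw; origin at the centre of its underside. Two 20 mm holes at y +42 and -42 mm of its frame hold the two pins upright, either pin in either hole.
- slim_pin: Slimmer steel pin, 70-140 g, upright in the stand; origin at its tip, z up to its head. Tapered tip 8 mm long; shaft 10 mm thick, 36 mm long; collar 26 mm across, 36 to 40 mm above the tip; round grip 18 mm across, 40 to 70 mm. In the stand the collar rests on the stand's top; home in the press it rests on the cover. In both the tip is 4 mm above the bench.
- thick_pin: The thicker steel pin, same lengths, shaft 18 mm, collar 34 mm, grip 28 mm across; it does not fit the press. To be left in the stand.
- glue: Bystander: white glue bottle, 48 mm across, 100 mm tall; origin under its centre. Not to be moved.
- tape: Bystander: roll of paper tape lying flat, 90 mm across, 24 mm high; origin under its centre. Not to be moved.
- weight: Bystander: brass weight with a knob, 48 mm across, 56 mm high, standing on the cover behind the middle; origin under its centre. Not to be moved.
- stapler: Bystander: black stapler, 140 x 34 x 44 mm; origin under its centre. Not to be moved.
- cork_block: Bystander: cork block, 90 x 60 x 30 mm; origin under its centre. Not to be moved.
- ruler: Bystander: steel ruler, 200 x 28 x 5 mm, lying; origin under its centre. Not to be moved.
- cup: Bystander: white cup, 72 mm across, 85 mm tall; origin under its centre. Not to be moved.

How it is judged (in metres and radians):
On the way, in this order (a step that is already met when the one before it is completed fails the run):
1. the slim pin is fully home through the cover into the press and let go (horizontal distance between each of slim_pin, cover_hole0 and press_hole0 below 0.006 m and z of slim_pin in the frame of press_hole0 below -0.027 m and angle between slim_pin's own z axis and vertical below 0.12 rad and contact force between each of the arm, the fingers and slim_pin below 0.2 N), for 0.2 s.
2. the knob is held down about 28 mm with the pad loading the cover (contact force between pad and cover between 4 and 12 N and value of joint plunger between 0.0235 and 0.0325 m and contact force between any of the fingers, the arm and plunger above 6 N), for 0.3 s.
At the end, for the whole second after the job is handed in: Slim pin let go, its tip 27 mm or more below the base top, within 6 mm of the hole axis, tilt under 0.12 rad; cover hole within 6 mm of it; robot pushing the knob (over 6 N), plunger 23.5 to 32.5 mm down, pad on cover with 4 to 12 N; thick pin within 20 mm of its start (all of step 1 and all of step 2 and distance of thick_pin from where it was at the start of the episode below 0.02 m); the arm keeps its last pose, push and grip.
It fails at once if a bystander or the thick pin is moved by over 30 mm (distance of any of glue, tape, weight, stapler, cork_block, ruler, cup, thick_pin from where it was at the start of the episode above 0.03 m).
It also fails if it takes over 61 s, if anything falls off the work surface, if the arm or the gripper's body presses on something with over 40 N, if the wrist force passes 120 N, or if a joint passes its speed limit or range.

## Working session

There is one attempt and no reset: what is moved stays moved. The work goes in short steps, Python scripts to look and compute and a tool call to move; the robot and the scene stay as the last step left them, time stands still between calls to the robot, and variables do not carry over. Pictures are saved under pics/ and viewed, at most 10 in all, crops included, and the job is handed in when it is done.

```bash
ls; mkdir -p pics; cat > h.py <<'E'
import numpy as np, cv2
from bench import arm, optics, sensors, order
def cam(n,save=None):
    c=optics.camera(n)
    if save: cv2.imwrite(f'pics/{save}.png',c['img'][:,:,::-1])
    return c
def ray(c,uv):
    p=cv2.undistortPoints(np.array([[uv]],float),np.array(c['camera_matrix']),np.array(c['dist']))[0,0]
    R=np.array(c['R']);d=R.T@np.array([p[0],p[1],1]);o=-R.T@np.array(c['t'])
    return o,d/np.linalg.norm(d)
def onz(c,uv,z):
    o,d=ray(c,uv);return o+d*(z-o[2])/d[2]
def tri(rs):
    A=np.zeros((3,3));b=np.zeros(3)
    for o,d in rs:
        P=np.eye(3)-np.outer(d,d);A+=P;b+=P@o
    X=np.linalg.solve(A,b)
    return X,[np.linalg.norm((np.eye(3)-np.outer(d,d))@(X-o)) for o,d in rs]
def proj(c,X):
    return cv2.projectPoints(np.array([X],float),cv2.Rodrigues(np.array(c['R']))[0],np.array(c['t'],float),np.array(c['camera_matrix']),np.array(c['dist']))[0][0,0]
E
python3 - <<'E'
from h import *
for n in("top","scene"):
    c=cam(n,n+'0'); print(n,np.round(-np.array(c['R']).T@np.array(c['t']),3),np.round(c['R'],2).tolist())
s=sensors.read_state();print(s['t'],arm.grasp_offset,np.round(s['orientation'],3),s['opening'])
E
```

```text
bench.py
pics
top [0.432 0.004 1.556] [[0.01, -1.0, 0.02], [-1.0, -0.01, -0.1], [0.1, -0.02, -0.99]]
scene [1.334 0.051 0.865] [[-0.11, 0.99, 0.02], [0.67, 0.09, -0.74], [-0.73, -0.07, -0.68]]
0.1 0.0187 [[ 0.921  0.39  -0.   ]
 [ 0.39  -0.921  0.001]
 [ 0.    -0.002 -1.   ]] 0.0881407350959948
```

View pics/top0.png

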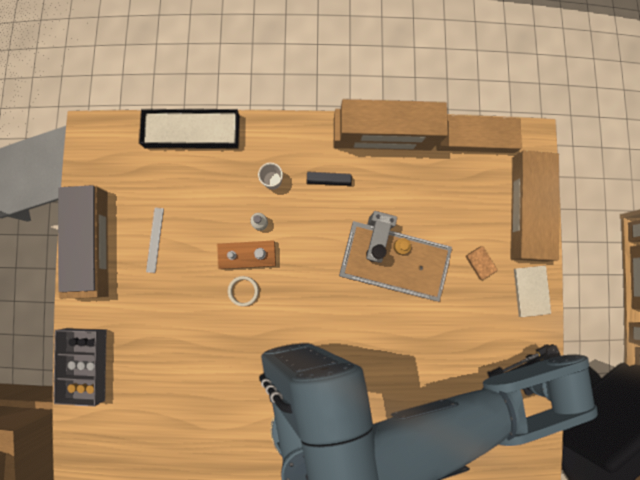

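View pics/scene0.png

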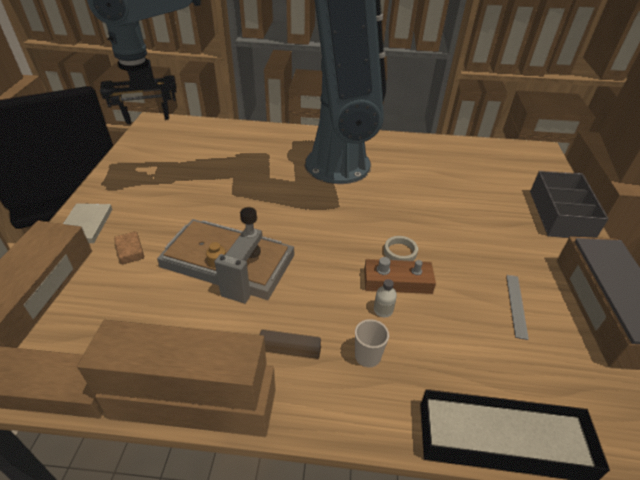

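The top view shows the slim pin near (233,255), the thick pin at (261,254), the cover hole at (421,267) and the knob at (379,251). In the scene view they are at about (418,267), (384,265), (201,243) and (249,215). Next I'll refine these with crops.

```bash
python3 - <<'E'
from h import *
t=cam('top')['img'];s=cam('scene')['img']
def crop(im,x,y,w=40,h=30): return cv2.resize(im[y:y+h,x:x+w],(400,300),interpolation=cv2.INTER_CUBIC)
m=np.vstack([np.hstack([crop(t,220,238,60,45),crop(t,370,235,60,45)]),np.hstack([crop(s,370,245,60,45),crop(s,190,205,80,60)])])
cv2.imwrite('pics/m1.png',m[:,:,::-1])
ct,cs=cam('top'),cam('scene')
for n,a,b in(('slim',(233,255),(418,267)),('thick',(261,254),(384,265)),('hole',(421,267),(201,243)),('knob',(379,251),(249,213))):
    print(n,[np.round(x,4) for x in tri([ray(ct,a),ray(cs,b)])])
E
```

```text
slim [array([0.5216, 0.2318, 0.0579]), array([0.0035, 0.0035])]
thick [array([0.5255, 0.1487, 0.0576]), array([0.0027, 0.0027])]
hole [array([ 0.4927, -0.3289,  0.0431]), array([0.0006, 0.0006])]
knob [array([ 0.5287, -0.1816,  0.1906]), array([0.0013, 0.0013])]
```

View pics/m1.png

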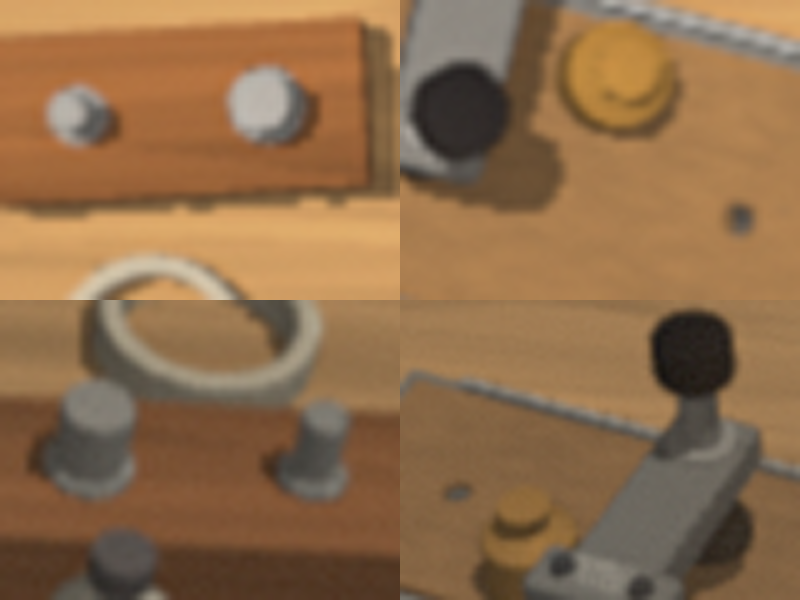

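The crops give the slim head top at (230.8,254.2) in top and (418.9,261.8) in scene. The hole is at (421,267.8)/(201.4,243.4) and the knob top at (379,251.5)/(248.4,210.6). I'm now moving the wrist over the hole to refine.

Units first: shifts go in shares of 50 mm and turns go in shares of 120 degrees. So 0.04 m is 0.8, -0.01 m is -0.2, -7.5 degrees / 120 = -0.0625.

>>> {"op": "shift_gripper", "data": {
  "motion": {"deltas":[[0.8, -0.2, -0.15, 0, 0, 0], [0.8, -0.2, -0.15, 0, 0, 0], [0.8, -0.2, -0.15, 0, 0, 0], [0.8, -0.2, -0.15, 0, 0, 0], [0.8, -0.2, -0.15, 0, 0, 0], [0.8, -0.2, -0.15, 0, 0, 0], [0.8, -0.2, -0.15, 0, 0, 0], [0.8, -0.2, -0.15, 0, 0, 0], [0, 0, 0, 0, 0, -0.0625], [0, 0, 0, 0, 0, -0.0625], [0, 0, 0, 0, 0, -0.0625], [0, 0, 0, 0, 0, -0.0625], [0, 0, 0, 0, 0, -0.0625], [0, 0, 0, 0, 0, -0.0625], [0, 0, 0, 0, 0, -0.0625], [0, 0, 0, 0, 0, 0], [0, 0, 0, 0, 0, 0]]}
}}

```text
t: 2.0
eef_pos: [0.4878, -0.3309, 0.2987]
orientation: [[0.254, 0.967, -0.0], [0.967, -0.254, 0.0], [0.0, -0.0, -1.0]]
wrist_force: [-0.6, -0.5, -0.3]
opening: 0.088
grip_force: 0.0
```

```bash
python3 - <<'E'
from h import *
ct,cs=cam('top'),cam('scene')
for n,a,b in(('slim',(230.8,254.2),(418.9,261.8)),('hole',(421,267.8),(201.4,243.4)),('knob',(379,251.5),(248.4,210.6))):
    print(n,[np.round(x,4) for x in tri([ray(ct,a),ray(cs,b)])])
c=cam('wrist','w1');print(np.round(-np.array(c['R']).T@np.array(c['t']),3),np.round(sensors.read_state()['orientation'],3).tolist(),sensors.read_state()['wrist_force'])
for X in((.4927,-.3289,.04),(.53,-.18,.193)):print(proj(c,X))
E
```

```text
slim [array([0.5225, 0.233 , 0.0772]), array([0.0012, 0.0012])]
hole [array([ 0.4904, -0.3294,  0.0395]), array([0.0009, 0.0009])]
knob [array([ 0.5271, -0.1818,  0.1963]), array([0.0003, 0.0003])]
[ 0.508 -0.256  0.444] [[0.253, 0.967, -0.0], [0.967, -0.253, 0.0], [0.0, -0.0, -1.0]] [ 0.27457536  0.67758922 -0.75899256]
[318.34009289 192.62901273]
[318.7944352  -35.37887333]
```

View pics/w1.png

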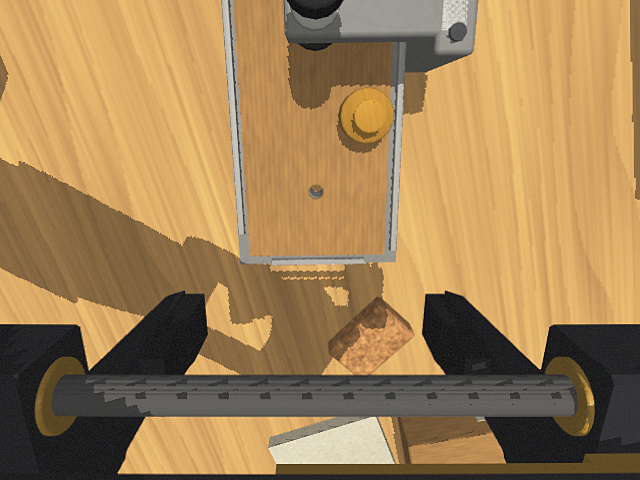

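The wrist view shows the cover hole at (316,191.5), within 2 px of the prediction at (318,193), and the triangulated heights match the text (39.5, 77 and 196 mm). I'm moving on to the stand.

To row units: 0.04 m is 0.8, -0.0075 m is -0.15, -8 degrees / 120 = -0.0667.

>>> {"op": "shift_gripper", "data": {
  "motion": {"deltas":[[0.8, -0.15, 0, 0, 0, 0], [0.8, -0.15, 0, 0, 0, 0], [0.8, -0.15, 0, 0, 0, 0], [0.8, -0.15, 0, 0, 0, 0], [0.8, -0.15, 0, 0, 0, 0], [0.8, -0.15, 0, 0, 0, 0], [0.8, -0.15, 0, 0, 0, 0], [0.8, -0.15, 0, 0, 0, 0], [0.8, -0.15, 0, 0, 0, 0], [0.8, -0.15, 0, 0, 0, 0], [0.8, -0.15, 0, 0, 0, 0], [0.8, -0.15, 0, 0, 0, 0], [0, 0, 0, 0, 0, -0.0667], [0, 0, 0, 0, 0, -0.0667], [0, 0, 0, 0, 0, 0], [0, 0, 0, 0, 0, 0]]},
  "finger_gap": 0.045
}}

```text
t: 3.75
eef_pos: [0.5211, 0.1562, 0.2988]
orientation: [[-0.021, 1.0, 0.0], [1.0, 0.021, -0.0], [-0.0, 0.0, -1.0]]
wrist_force: [-0.3, 0.3, -0.3]
opening: 0.0445
grip_force: 0.0
```

```bash
python3 - <<'E'
from h import *
im=cv2.imread('pics/w1.png')[170:215,295:340];g=cv2.cvtColor(im,cv2.COLOR_BGR2HSV)[:,:,1]
m=(g<90).astype(np.uint8);n,_,st,ce=cv2.connectedComponentsWithStats(m);print([(s[4],(c+[295,170]).round(2),s[2:4]) for s,c in zip(st,ce)][1:])
c=cam('wrist','w2');print(np.round(sensors.read_state()['orientation'],3).tolist())
for X in((.5225,.233,.074),(.5255,.149,.074)):print(proj(c,X))
E
```

```text
[(np.int32(93), array([315.1 , 193.01]), array([14, 10], dtype=int32))]
[[-0.021, 1.0, 0.0], [1.0, 0.021, 0.0], [-0.0, 0.0, -1.0]]
[317.0858     117.26229712]
[318.19074395 210.07410862]
```

View pics/w2.png

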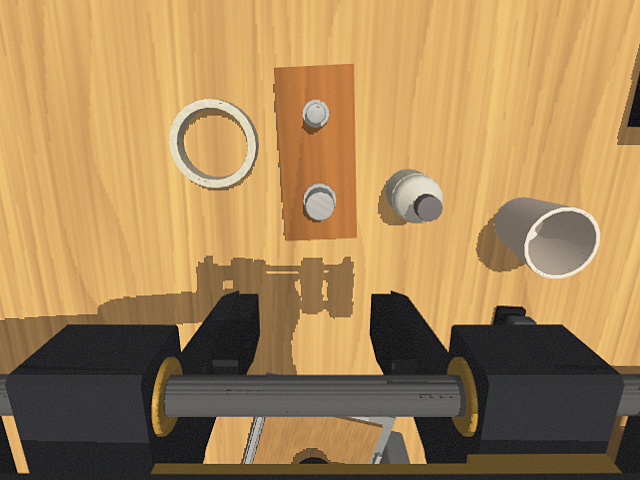

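Wrist view: the slim pin is at (316,113) and the thick pin at (319,202), with the glue well to the right. I'll segment the slim pin and take a second wrist view from lower down.

To row units: 0.03 m is 0.6, 0.02 m is 0.4.

>>> {"op": "shift_gripper", "data": {
  "motion": {"deltas":[[0.4, 0, 0.6, 0, 0, 0], [0.4, 0, 0.6, 0, 0, 0], [0.2, 0, 0.6, 0, 0, 0], [0, 0, 0.4, 0, 0, 0], [0, 0, 0, 0, 0, 0], [0, 0, 0, 0, 0, 0]]}
}}

```text
t: 4.4
eef_pos: [0.5201, 0.2059, 0.1891]
orientation: [[-0.023, 1.0, -0.0], [1.0, 0.023, -0.0], [-0.0, -0.0, -1.0]]
wrist_force: [-0.0, -0.5, 0.7]
opening: 0.0451
grip_force: 0.0
```

```bash
cat >> h.py <<'E'
def blobs(im,x,y,r,smax=70,vmin=0):
    x0,y0=int(max(0,x-r)),int(max(0,y-r));k=im[y0:int(y+r),x0:int(x+r)]
    h=cv2.cvtColor(np.ascontiguousarray(k),cv2.COLOR_RGB2HSV);m=((h[:,:,1]<smax)&(h[:,:,2]>vmin)).astype(np.uint8)
    n,_,st,ce=cv2.connectedComponentsWithStats(m)
    return [(int(s[4]),(c+[x0,y0]).round(1),(s[:2]+[x0,y0]).tolist(),s[2:4].tolist()) for s,c in zip(st,ce) if s[4]>40][1:]
E
python3 - <<'E'
from h import *
a=cv2.imread('pics/w2.png')[:,:,::-1];print(blobs(a,316,113,25))
c=cam('wrist','w3');u=proj(c,(.5225,.233,.074));print(u,blobs(c['img'],u[0],u[1],50))
im=c['img'];x,y=map(int,u);x0=max(0,x-100);y0=max(0,y-75);k=im[y0:y0+150,x0:x0+200];print(x0,y0)
cv2.imwrite('pics/w3c.png',cv2.resize(k,None,fx=3,fy=3)[:,:,::-1])
E
```

```text
[(581, array([315.5, 113.3]), [303, 100], [26, 28])]
[318.10503125 196.43674287] [(1022, array([315.8, 184.2]), [299, 166], [35, 39])]
218 121
```

View pics/w3c.png

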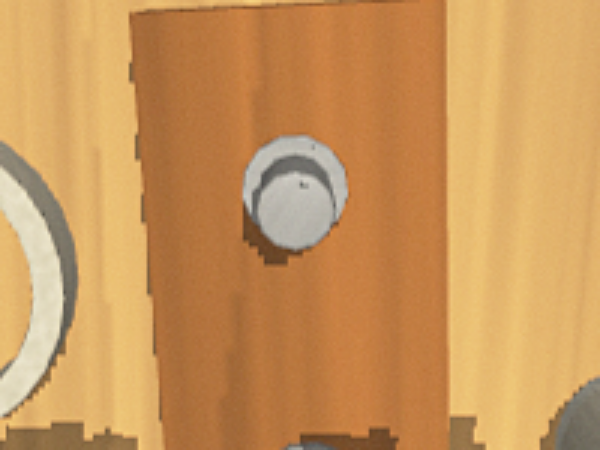

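The crop shows the head disc centre at (316.3,191) and the collar centre at (316.5,183.5), with the pin alone in its hole.

```bash
python3 - <<'E'
from h import *
c=cam('wrist');ct,cs=cam('top'),cam('scene')
s=sensors.read_state()
print('head z.074',onz(c,(316.3,191),.074),'collar z.044',onz(c,(316.5,183.5),.044))
print(tri([ray(c,(316.3,191)),ray(ct,(230.8,254.2)),ray(cs,(418.9,261.8))]))
print(tri([ray(c,(316.3,191)),ray(cs,(418.9,261.8))]))
print('tcp',s['eef_pos'])
E
```

```text
head z.074 [0.52208175 0.23653047 0.074     ] collar z.044 [0.52241737 0.23667032 0.044     ]
(array([0.52196848, 0.23445609, 0.07533847]), [np.float64(0.0022807109672137943), np.float64(0.0023878175847751038), np.float64(0.0009957377942730302)])
(array([0.52161477, 0.23567077, 0.07574484]), [np.float64(0.0012393033812143316), np.float64(0.0012393033812144693)])
tcp [0.52092084 0.2061342  0.19042763]
```

To row units: 0.03 m is 0.6, 0.015 m is 0.3.

>>> {"op": "shift_gripper", "data": {
  "motion": {"deltas":[[0.3, 0.02, 0, 0, 0, 0], [0.3, 0.014, 0, 0, 0, 0], [0, 0, 0.6, 0, 0, 0], [0, 0, 0.6, 0, 0, 0], [0, 0, 0.6, 0, 0, 0], [0, 0, 0.6, 0, 0, 0], [0, 0, 0.2, 0, 0, 0], [0, 0, 0.2, 0, 0, 0], [0, 0, 0, 0, 0, 0]]}
}}

```text
t: 5.5
eef_pos: [0.5206, 0.2368, 0.0483]
orientation: [[-0.026, 1.0, -0.001], [1.0, 0.026, -0.0], [-0.0, -0.001, -1.0]]
wrist_force: [-0.1, -0.8, -0.5]
opening: 0.0453
grip_force: 0.0
```

>>> {"op": "shift_gripper", "data": {
  "motion": {"deltas":[[0, 0, 0, 0, 0, 0], [0, 0, 0, 0, 0, 0], [0, 0, 0, 0, 0, 0], [0, 0, 0, 0, 0, 0], [0, 0, 0, 0, 0, 0]]},
  "finger_gap": 0,
  "clamp_n": 30
}}

```text
t: 6.0
eef_pos: [0.5214, 0.2364, 0.0496]
orientation: [[-0.025, 1.0, 0.001], [1.0, 0.025, 0.0], [0.0, 0.001, -1.0]]
wrist_force: [-0.8, 0.8, 4.6]
opening: 0.0177
grip_force: 30.0
```

```bash
python3 - <<'E'
from h import *
s=sensors.read_state();print(s['wrist_force'],s['opening'],s['grip_force'])
E
```

```text
[-0.78358992  0.76120795  4.58801625] 0.017685360524735794 29.99993747100234
```

The opening stops at 17.7 mm, so the grip is on the slim pin (18 mm). Lifting and carrying it over the press.

To row units: -0.04 m is -0.8, -0.02 m is -0.4.

>>> {"op": "shift_gripper", "data": {
  "motion": {"deltas":[[0, 0, -0.2, 0, 0, 0], [0, 0, -0.4, 0, 0, 0], [0, 0, -0.8, 0, 0, 0], [0, 0, -0.8, 0, 0, 0], [0, 0, -0.8, 0, 0, 0], [0, 0, -0.8, 0, 0, 0], [0, 0, -0.8, 0, 0, 0], [0, 0, -0.4, 0, 0, 0], [0, 0, 0, 0, 0, 0]]}
}}

```text
t: 6.9
eef_pos: [0.5223, 0.2367, 0.3031]
orientation: [[-0.026, 1.0, 0.007], [1.0, 0.026, 0.002], [0.001, 0.007, -1.0]]
wrist_force: [0.1, 0.3, -0.6]
opening: 0.0172
grip_force: 30.0
```

>>> {"op": "shift_gripper", "data": {
  "motion": {"deltas":[[-0.8, -0.068, 0, 0, 0, 0], [-0.8, -0.068, 0, 0, 0, 0], [-0.8, -0.068, 0, 0, 0, 0], [-0.8, -0.068, 0, 0, 0, 0], [-0.8, -0.068, 0, 0, 0, 0], [-0.8, -0.068, 0, 0, 0, 0], [-0.8, -0.068, 0, 0, 0, 0], [-0.8, -0.068, 0, 0, 0, 0], [-0.8, -0.068, 0, 0, 0, 0], [-0.8, -0.068, 0, 0, 0, 0], [-0.8, -0.068, 0, 0, 0, 0], [-0.8, -0.068, 0, 0, 0, 0], [-0.8, -0.068, 0, 0, 0, 0], [-0.8, -0.068, 0, 0, 0, 0], [0, 0, 0, 0, 0, 0.0667], [0, 0, 0, 0, 0, 0.0667], [0, 0, 0, 0, 0, 0], [0, 0, 0, 0, 0, 0]]}
}}

```text
t: 8.7
eef_pos: [0.487, -0.3242, 0.2973]
orientation: [[0.247, 0.969, -0.002], [0.969, -0.247, 0.002], [0.001, -0.002, -1.0]]
wrist_force: [0.7, 0.4, -0.2]
opening: 0.0169
grip_force: 30.0
```

```bash
python3 - <<'E'
from h import *
c=cam('wrist','w4');u=proj(c,(.4915,-.329,.04));print(u,blobs(c['img'],u[0],u[1],22,90))
s=sensors.read_state();print(s['eef_pos'],s['opening'],np.round(s['orientation'],3).tolist())
E
```

```text
[320.06425679 199.7358162 ] [(94, array([318.2, 199.7]), [312, 195], [14, 10])]
[ 0.48721385 -0.32415509  0.29762322] 0.017308699030855516 [[0.247, 0.969, -0.001], [0.969, -0.247, 0.001], [0.001, -0.002, -1.0]]
```

View pics/w4.png

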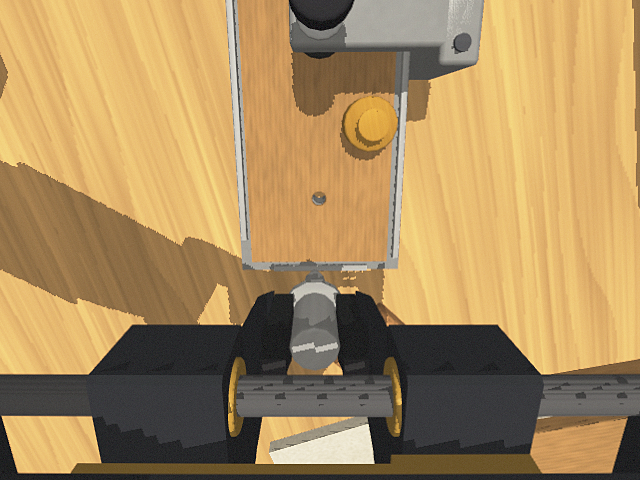

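The wrist view shows the pin upright in the fingers, tip near (315,273), and the hole at (319,198.5). Next I work out the shift.

```bash
python3 - <<'E'
from h import *
c=cam('wrist');s=sensors.read_state();R=np.array(s['orientation']);p=np.array(s['eef_pos'])
H=onz(c,(319,198.7),.04);print('hole',H, tri([ray(c,(319,198.7)),ray(cam('top'),(421,267.8)),ray(cam('scene'),(201.4,243.4))]))
H=np.array([H[0],H[1],.04])
print('tool-axes to hole',R.T@(H-p)); print('pred tip pixel',proj(c,p+R@[0,0,.0456]))
E
```

```text
hole [ 0.49100054 -0.3278797   0.04      ] (array([ 0.49073949, -0.32882765,  0.03985867]), [np.float64(0.0009368475371372249), np.float64(0.0014100944173611172), np.float64(0.0005111347850715927)])
tool-axes to hole [-0.002811    0.00470551  0.25799419]
pred tip pixel [314.16960982 274.76506081]
```

To row units: 0.04 m is 0.8, 0.03 m is 0.6.

>>> {"op": "shift_gripper", "data": {
  "motion": {"deltas":[[-0.062, 0.094, 0, 0, 0, 0], [0, 0, 0.8, 0, 0, 0], [0, 0, 0.8, 0, 0, 0], [0, 0, 0.8, 0, 0, 0], [0, 0, 0.8, 0, 0, 0], [0, 0, 0.6, 0, 0, 0], [0, 0, 0, 0, 0, 0], [0, 0, 0, 0, 0, 0], [0, 0, 0, 0, 0, 0]]}
}}

```text
t: 9.8
eef_pos: [0.4927, -0.3302, 0.1111]
orientation: [[0.251, 0.968, 0.003], [0.968, -0.251, -0.003], [-0.002, 0.003, -1.0]]
wrist_force: [-0.8, 0.1, -1.0]
opening: 0.0172
grip_force: 30.0
```

```bash
python3 - <<'E'
from h import *
c=cam('wrist');s=sensors.read_state();R=np.array(s['orientation']);p=np.array(s['eef_pos'])
print(p,R.round(3).tolist(),R.T@(np.array([.4909,-.3283,.04])-p))
u=proj(c,(.4909,-.3283,.04));print('hole',u,'tip',proj(c,p+R@[0,0,.0456]))
x0,y0=int(u[0]-100),int(u[1]-75);print(x0,y0)
cv2.imwrite('pics/w5.png',cv2.resize(c['img'][y0:y0+150,x0:x0+200],None,fx=3,fy=3)[:,:,::-1])
E
```

```text
[ 0.4926823  -0.33021866  0.11133122] [[0.251, 0.968, 0.003], [0.968, -0.251, -0.003], [-0.002, 0.004, -1.0]] [ 0.00157015 -0.00247642  0.07131902]
hole [309.76454118 255.23127248] tip [314.02117407 274.7401216 ]
209 180
```

View pics/w5.png

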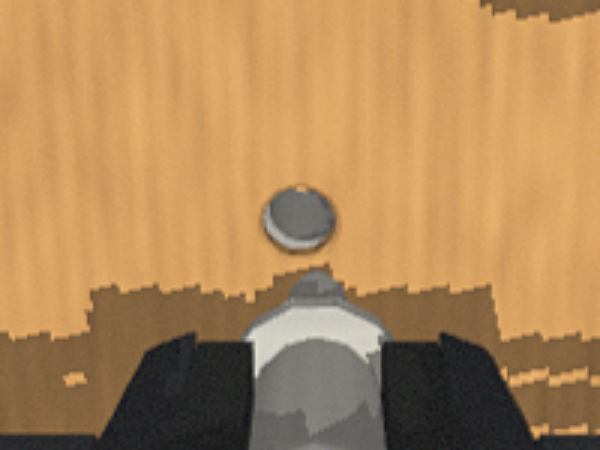

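The crop puts the hole mouth centre at (308.7,253) and the pin tip at column 315, near row 274, both within about 2 px of prediction. I'll compute the final correction.

```bash
python3 - <<'E'
from h import *
P=[];Rs=[]
for i in range(3):
    c=cam('wrist');s=sensors.read_state();P.append(s['eef_pos']);R=np.array(s['orientation']);p=np.array(s['eef_pos'])
    H=onz(c,(308.7,253),.04);tip=p+R@[0,0,.0456];tv=onz(c,(315,275),tip[2]);print(p.round(4),H.round(4),tip.round(4),tv.round(4),'shift tool',(R.T@(H-tip)).round(4),(R.T@(H-tv)).round(4), np.round(R[:,2],4))
E
```

```text
[ 0.4926 -0.3301  0.1112] [ 0.4907 -0.327   0.04  ] [ 0.4927 -0.3302  0.0656] [ 0.4933 -0.3308  0.0656] shift tool [ 0.0027 -0.0028  0.0256] [ 0.0031 -0.0036  0.0256] [ 0.003 -0.003 -1.   ]
[ 0.4923 -0.3299  0.1109] [ 0.4906 -0.3268  0.04  ] [ 0.4924 -0.33    0.0653] [ 0.4931 -0.3308  0.0653] shift tool [ 0.0027 -0.0027  0.0253] [ 0.0032 -0.0036  0.0253] [ 0.0026 -0.0026 -1.    ]
[ 0.4921 -0.3297  0.1105] [ 0.4904 -0.3265  0.04  ] [ 0.4922 -0.3298  0.0649] [ 0.4929 -0.3306  0.0649] shift tool [ 0.0028 -0.0027  0.0249] [ 0.0034 -0.0036  0.0249] [ 0.0021 -0.0022 -1.    ]
```

>>> {"op": "shift_gripper", "data": {
  "motion": {"deltas":[[0, 0, 0, 0, 0, 0], [0, 0, 0, 0, 0, 0], [0, 0, 0, 0, 0, 0], [0, 0, 0, 0, 0, 0], [0, 0, 0, 0, 0, 0], [0, 0, 0, 0, 0, 0]]}
}}

```text
t: 10.6
eef_pos: [0.4913, -0.3289, 0.1086]
orientation: [[0.251, 0.968, -0.0], [0.968, -0.251, 0.0], [0.0, -0.0, -1.0]]
wrist_force: [-0.1, -0.5, -0.9]
opening: 0.017
grip_force: 30.0
```

```bash
python3 - <<'E'
from h import *
for i in range(2):
    c=cam('wrist',f'w6{i}');s=sensors.read_state();R=np.array(s['orientation']);p=np.array(s['eef_pos'])
    h=cv2.cvtColor(c['img'],cv2.COLOR_RGB2HSV);k=proj(c,(.4907,-.3275,.04))
    b=[x for x in blobs(c['img'],k[0],k[1],19,90)]
    tip=p+R@[0,0,.0456];print(p.round(4),R[:,2].round(4),k,proj(c,tip),b)
x0,y0=int(k[0]-50),int(k[1]-37);print(x0,y0)
cv2.imwrite('pics/w6.png',cv2.resize(c['img'][y0:y0+75,x0:x0+100],None,fx=6,fy=6)[:,:,::-1])
E
```

```text
[ 0.4913 -0.3289  0.1087] [-1.e-04  1.e-04 -1.e+00] [312.38467369 257.22961325] [313.87236473 274.52495596] [(374, array([311.4, 255.6]), [300, 246], [24, 20]), (67, array([313.9, 273.1]), [306, 270], [17, 6])]
[ 0.4913 -0.3289  0.1087] [-1.e-04  1.e-04 -1.e+00] [312.37066503 257.21912432] [313.87628368 274.52099019] [(375, array([311.4, 255.6]), [300, 246], [24, 20]), (67, array([313.9, 273.1]), [306, 270], [17, 6])]
262 220
```

View pics/w6.png

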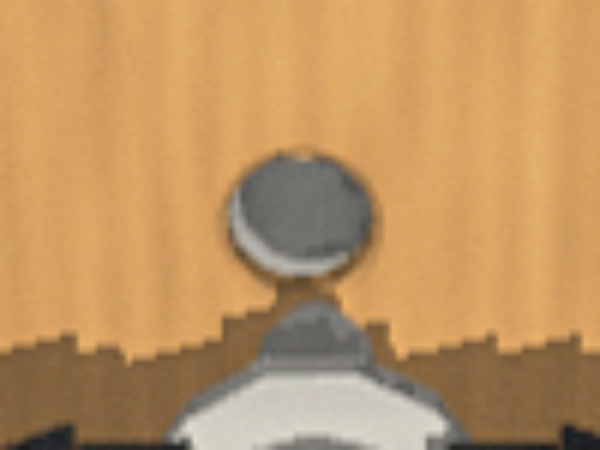

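Now settled: the hole mouth is at (312.3,256) and the tip axis at column 314.3. The shift is about +1.9 mm in tool x and -1.3 mm in tool y. I'm starting the insertion while watching force.

To row units: 0.01 m is 0.2, 0.004 m is 0.08.

>>> {"op": "shift_gripper", "data": {
  "motion": {"deltas":[[0.038, -0.026, 0, 0, 0, 0], [0, 0, 0.2, 0, 0, 0], [0, 0, 0.12, 0, 0, 0], [0, 0, 0.1, 0, 0, 0], [0, 0, 0.08, 0, 0, 0], [0, 0, 0.06, 0, 0, 0], [0, 0, 0, 0, 0, 0], [0, 0, 0, 0, 0, 0]]}
}}

```text
t: 11.5
eef_pos: [0.4906, -0.3268, 0.0808]
orientation: [[0.251, 0.968, 0.0], [0.968, -0.251, -0.0], [-0.0, 0.0, -1.0]]
wrist_force: [0.3, 0.4, -0.2]
opening: 0.017
grip_force: 30.0
```

To row units: 0.003 m is 0.06.

>>> {"op": "shift_gripper", "data": {
  "motion": {"deltas":[[0, 0, 0.06, 0, 0, 0], [0, 0, 0.06, 0, 0, 0], [0, 0, 0.06, 0, 0, 0], [0, 0, 0, 0, 0, 0], [0, 0, 0, 0, 0, 0]]}
}}

```text
t: 12.0
eef_pos: [0.4904, -0.3266, 0.0715]
orientation: [[0.251, 0.968, -0.0], [0.968, -0.251, 0.0], [0.0, -0.0, -1.0]]
wrist_force: [-0.3, 0.5, -0.1]
opening: 0.017
grip_force: 30.0
```

The tip is through the cover and 8 mm into the base with no force. Continuing.

To row units: 0.004 m is 0.08, 0.003 m is 0.06.

>>> {"op": "shift_gripper", "data": {
  "motion": {"deltas":[[0, 0, 0.08, 0, 0, 0], [0, 0, 0.08, 0, 0, 0], [0, 0, 0.08, 0, 0, 0], [0, 0, 0.08, 0, 0, 0], [0, 0, 0.06, 0, 0, 0], [0, 0, 0.04, 0, 0, 0], [0, 0, 0, 0, 0, 0], [0, 0, 0, 0, 0, 0]]}
}}

```text
t: 12.8
eef_pos: [0.4906, -0.3268, 0.0507]
orientation: [[0.251, 0.968, 0.0], [0.968, -0.251, -0.0], [-0.0, 0.0, -1.0]]
wrist_force: [-0.4, -0.4, -1.5]
opening: 0.0172
grip_force: 30.0
```

To row units: 0.001 m is 0.02.

>>> {"op": "shift_gripper", "data": {
  "motion": {"deltas":[[0, 0, 0.02, 0, 0, 0], [0, 0, 0.02, 0, 0, 0], [0, 0, 0, 0, 0, 0], [0, 0, 0, 0, 0, 0]]}
}}

```text
t: 13.2
eef_pos: [0.4907, -0.327, 0.0496]
orientation: [[0.251, 0.968, 0.0], [0.968, -0.251, -0.001], [-0.0, 0.001, -1.0]]
wrist_force: [-2.3, 2.1, 5.2]
opening: 0.0173
grip_force: 30.0
```

>>> {"op": "shift_gripper", "data": {
  "motion": {"deltas":[[0, 0, 0, 0, 0, 0], [0, 0, 0, 0, 0, 0], [0, 0, 0, 0, 0, 0], [0, 0, 0, 0, 0, 0], [0, 0, 0, 0, 0, 0]]},
  "finger_gap": 0.04
}}

```text
t: 13.7
eef_pos: [0.4905, -0.3267, 0.0486]
orientation: [[0.251, 0.968, -0.0], [0.968, -0.251, 0.0], [0.0, -0.0, -1.0]]
wrist_force: [0.4, 0.2, 0.4]
opening: 0.04
grip_force: 0.0
```

The collar has seated (5 N upward at the expected height) and the pin is released. I'll lift, close the fingers and check.

To row units: -0.04 m is -0.8, -0.03 m is -0.6.

>>> {"op": "shift_gripper", "data": {
  "motion": {"deltas":[[0, 0, -0.2, 0, 0, 0], [0, 0, -0.4, 0, 0, 0], [0, 0, -0.8, 0, 0, 0], [0, 0, -0.8, 0, 0, 0], [0, 0, -0.8, 0, 0, 0], [0, 0, -0.8, 0, 0, 0], [0, 0, -0.6, 0, 0, 0], [0, 0, 0, 0, 0, 0], [0, 0, 0, 0, 0, 0], [0, 0, 0, 0, 0, 0], [0, 0, 0, 0, 0, 0], [0, 0, 0, 0, 0, 0], [0, 0, 0, 0, 0, 0]]}
}}

```text
t: 15.0
eef_pos: [0.4903, -0.3265, 0.2678]
orientation: [[0.251, 0.968, -0.001], [0.968, -0.251, 0.001], [0.001, -0.001, -1.0]]
wrist_force: [0.2, -0.5, -0.3]
opening: 0.04
grip_force: 0.0
```

>>> {"op": "shift_gripper", "data": {
  "motion": {"deltas":[[0, 0, 0, 0, 0, 0], [0, 0, 0, 0, 0, 0], [0, 0, 0, 0, 0, 0]]},
  "finger_gap": 0,
  "clamp_n": 10
}}

```text
t: 15.3
eef_pos: [0.4905, -0.3268, 0.2687]
orientation: [[0.251, 0.968, -0.0], [0.968, -0.251, 0.0], [0.0, -0.0, -1.0]]
wrist_force: [-0.3, -0.6, -0.4]
opening: 0.0179
grip_force: 0.0
```

```bash
python3 - <<'E'
from h import *
c=cam('wrist','w7');s=sensors.read_state();R=np.array(s['orientation']);p=np.array(s['eef_pos'])
print(p,'knob proj',proj(c,(.5275,-.181,.193)),'pin head',proj(c,(.4906,-.3268,.074)),'to knob',R.T@(np.array([.5275,-.181,.193])-p))
b=blobs(c['img'],*proj(c,(.4906,-.3268,.074)),40,70);print(b)
E
```

```text
[ 0.49051108 -0.32676867  0.26872406] knob proj [312.30071674 -42.83240925] pin head [314.21171864 209.73956861] to knob [ 0.150389   -0.0007869   0.07571889]
[(630, array([314.5, 203.2]), [301, 189], [28, 31])]
```

View pics/w7.png

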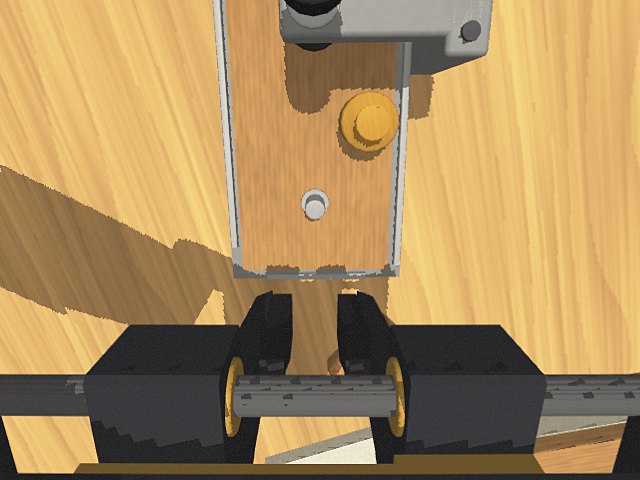

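The wrist view shows the pin upright and seated at (315,205) with its collar on the cover. The knob estimate lies 150.4 mm from the hole, matching the nominal 150. I'm going above the knob.

To row units: 0.04 m is 0.8, -0.0008 m is -0.016.

>>> {"op": "shift_gripper", "data": {
  "motion": {"deltas":[[0.8, 0, 0, 0, 0, 0], [0.8, 0, 0, 0, 0, 0], [0.8, 0, 0, 0, 0, 0], [0.6, -0.016, 0, 0, 0, 0], [0, 0, 0.6, 0, 0, 0], [0, 0, 0.4, 0, 0, 0], [0, 0, 0.2, 0, 0, 0], [0, 0, 0, 0, 0, 0], [0, 0, 0, 0, 0, 0], [0, 0, 0, 0, 0, 0], [0, 0, 0, 0, 0, 0], [0, 0, 0, 0, 0, 0]]}
}}

```text
t: 16.55
eef_pos: [0.5277, -0.1817, 0.2095]
orientation: [[0.251, 0.968, 0.001], [0.968, -0.251, -0.001], [-0.0, 0.001, -1.0]]
wrist_force: [-0.3, 0.5, 0.6]
opening: 0.0004
grip_force: 0.0
```

```bash
python3 - <<'E'
from h import *
c=cam('top');b=cam('scene')
for k in(c,b):
    u=proj(k,(.5275,-.181,.193));print('knob px',u)
E
```

```text
knob px [378.42034092 251.46500835]
knob px [248.71096721 211.82857909]
```

To row units: 0.005 m is 0.1, 0.004 m is 0.08.

>>> {"op": "shift_gripper", "data": {
  "motion": {"deltas":[[0, 0, 0.1, 0, 0, 0], [0, 0, 0.1, 0, 0, 0], [0, 0, 0.08, 0, 0, 0], [0, 0, 0.06, 0, 0, 0], [0, 0, 0, 0, 0, 0], [0, 0, 0, 0, 0, 0], [0, 0, 0, 0, 0, 0]]}
}}

```text
t: 17.35
eef_pos: [0.5272, -0.1812, 0.192]
orientation: [[0.251, 0.968, -0.0], [0.968, -0.251, 0.0], [0.0, -0.0, -1.0]]
wrist_force: [-3.7, 2.0, 5.3]
opening: 0.0004
grip_force: 2.2
```

Contact shows at 0.192 m with 5 N, as described. Pressing down.

To row units: 0.003 m is 0.06.

>>> {"op": "shift_gripper", "data": {
  "motion": {"deltas":[[0, 0, 0.06, 0, 0, 0], [0, 0, 0.06, 0, 0, 0], [0, 0, 0.06, 0, 0, 0], [0, 0, 0.06, 0, 0, 0], [0, 0, 0.06, 0, 0, 0], [0, 0, 0.06, 0, 0, 0], [0, 0, 0.06, 0, 0, 0], [0, 0, 0.06, 0, 0, 0], [0, 0, 0, 0, 0, 0], [0, 0, 0, 0, 0, 0], [0, 0, 0, 0, 0, 0]]}
}}

```text
t: 18.45
eef_pos: [0.5276, -0.1814, 0.1692]
orientation: [[0.251, 0.968, 0.001], [0.968, -0.251, -0.0], [-0.0, 0.001, -1.0]]
wrist_force: [-5.2, 2.6, 12.6]
opening: 0.0007
grip_force: 6.1
```

To row units: 0.002 m is 0.04, 0.0015 m is 0.03.

>>> {"op": "shift_gripper", "data": {
  "motion": {"deltas":[[0, 0, 0.04, 0, 0, 0], [0, 0, 0.03, 0, 0, 0], [0, 0, 0.02, 0, 0, 0], [0, 0, 0, 0, 0, 0], [0, 0, 0, 0, 0, 0], [0, 0, 0, 0, 0, 0], [0, 0, 0, 0, 0, 0], [0, 0, 0, 0, 0, 0], [0, 0, 0, 0, 0, 0]]}
}}

```text
t: 19.35
eef_pos: [0.5276, -0.1814, 0.1653]
orientation: [[0.251, 0.968, 0.001], [0.968, -0.251, -0.001], [-0.0, 0.001, -1.0]]
wrist_force: [-7.6, 3.9, 16.6]
opening: 0.0007
grip_force: 8.2
```

The TCP is at 0.1653 m with 16.6 N, which corresponds to about 28 mm of travel. I'll check that it's steady, then hand in.

>>> {"op": "shift_gripper", "data": {
  "motion": {"deltas":[[0, 0, 0, 0, 0, 0], [0, 0, 0, 0, 0, 0], [0, 0, 0, 0, 0, 0], [0, 0, 0, 0, 0, 0], [0, 0, 0, 0, 0, 0]]}
}}

```text
t: 19.85
eef_pos: [0.5276, -0.1814, 0.1653]
orientation: [[0.251, 0.968, 0.001], [0.968, -0.251, -0.001], [-0.0, 0.001, -1.0]]
wrist_force: [-8.4, 3.5, 16.0]
opening: 0.0004
grip_force: 8.2
```

```bash
python3 - <<'E'
from h import *
s=sensors.read_state();print(s['eef_pos'],s['wrist_force'])
if 13<s['wrist_force'][2]<20: print(order.close_job())
E
```

```text
[ 0.52757443 -0.18140524  0.16528716] [-8.35504146  3.52867517 16.01461612]
the job is handed in; nothing more can be done
None
```

The slim pin is fully home through the cover and let go, the knob is held down about 28 mm at 16 N, and the job was handed in at about 20 s; the verdict was not shown.

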